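Fasten the open draw latch on a sample carrier

TASK

Two sample carriers are bolted to the table beside the tester; one is already latched and the other still has its draw latch open. On the open one, swing the wire loop over so that its bar drops behind the keeper hook on the end cover, then press the lever back and fully down past centre so that it stays shut and pulls the cover tight.

Things in the scene. Friction and masses are not known exactly. Their poses are not given: they have to be found in the camera images.
- open_carrier: Open-latch carrier, 170x56x50 mm, fixed; the tester beside it (world x 60 to 640, y -180 to 290) is 440 mm tall: pass over it. Origin on the table under the lever pivot (pivot 76 mm up, axis y); -x to the end cover, z up. Keeper hook on the cover: 13 mm wide, x -56 to -63, top 78 mm up; the bar drops on its platform (64 mm up, 24 mm wide, x -48 to -84), at x under -67.
- lever (a joint): Steel lever, 70 mm from its pivot to its tip, 14 mm wide (tip 20 mm), held by light friction. 0 = shut: lies flat toward +x, 80 mm up; grows as it is raised; about 1.75 to 1.95 at the start (standing up, leaning a little to the cover, -x); stop at 2.1. With the bar hooked it resists (about 5 N at the tip) down to 0.33, then snaps to 0.
- bail_tab (a point): Middle of the finger tab (30 mm wide in y, 27 mm long, 4 mm thick) at the end of the wire loop; 16 mm past the loop's 7 mm cross bar. Loop: 81 mm from hinge to bar, hinged on the lever 20 mm from the pivot, 12 deg below the lever line when shut. It starts upright or leaning back to +x; moved past upright toward -x it falls onto the keeper's platform.
- lever_end (a point): Middle of the lever's thumb plate (22 mm long, 20 mm wide, 5 mm thick), on the face that looks up when shut and to the cover (-x) when raised; 59 mm along the lever from its pivot and 7 mm off the pivot line. It moves about the pivot in the carrier's x-z plane.

How it is judged:
By the outcome, as a careful person would: the job done as asked, in the order asked, and still so for the second after the job is handed in, with the robot touching nothing.
It also fails if it takes over 48 s, if anything falls off the work surface, if the arm or the gripper's body presses on something with over 40 N, if the wrist force passes 120 N, or if a joint passes its speed limit or range.

ROBOT

A 7-joint arm with a two-finger parallel gripper is mounted at the origin on the work surface; the furniture and walls round the work are solid. World frame = base frame: x ahead of the robot, y to its left, z up, the work surface at z = 0. Lengths are in m, angles in rad, forces in N, time in s.
With the tool pointing down it reaches from about 0.425 to 0.925 m from the base axis. Payload 6.8 kg.
Tool frame: the origin (TCP) lies on the front face of the gripper's body, between the roots of the fingers; the fingertips stand 73 mm ahead of it and the grasp point (between the pads) lies 54 mm ahead of it (env.nose_length is the distance from the TCP to the fingertips, in m); z points along the fingers, y is the direction in which the jaws open and shut (so a half turn about z gives the same grasp; the last joint's range is limited). The gripper opens to 85 mm and grips with 20 to 120 N. Pads are 22 mm wide; open, the fingers measure 114 mm over their backs; the gripper's body (76 mm by 85 mm) begins 54 mm behind the grasp point. The pads swing forward as they close: fully open they stand 13 mm farther back than shut.
Start: joints at [-1.445, 0.477, 0.022, 1.555, -0.011, 1.109, -0.083], TCP at [0.156, 0.657, 0.304] pointing down, gripper open.
Joint ranges: [-2.96, 2.96], [-0.34, 2.1], [-1.41, 1.46], [0.24, 2.44], [-1.37, 4.51], [0.17, 1.92], [-2.96, 2.96]. Speed limits (rad/s): [2.39, 2.39, 3.14, 3.14, 3.14, 3.14, 3.14].

INTERFACE

Orientations are given as a unit quaternion [w, x, y, z].
In Python, from cell import env, kin, camera, calibration, job gives the robot as it stands. The module is installed in compiled form; this text tells all that it offers. Calls block until the motion is done:
- env.reach(position, orientation): joint-space move of the TCP to a pose.
- env.movel(position, velocity=0.15, rot=None, stop_force=None): straight line of the TCP; rot=None keeps the orientation; velocity is the mean speed in m/s. With stop_force (N) it stops when the force on the tool has changed by that much, and returns True; else False.
- env.goto_joints(angles): joint-space move.
- env.grip(opening, f_grip=None): finger opening in m; f_grip is the grip in N (None keeps the last); returns when the fingers have stopped.
- env.dwell(seconds).
- kin.inverse_kinematics(position, orientation): joint angles nearest the present ones, or None.
- env.get_state(): the state.
- camera(name): name is "side" or "top"; returns (picture, depth): 420x560x3 uint8, blue, green, red; 420x560 float32, m along the optical axis (not along the pixel's ray), 0 where there is no reading.
- calibration(name): a dict with "fx", "fy", "cx", "cy" (pixels), "rvec" (rotation vector, rad) and "tvec" (3), from world to camera coordinates, as OpenCV has them. Camera axes: x right, y down, z forward; pixel columns grow to the right and rows downward; lengths in m; the calibration is good to about 2 mm. A picture is of the moment at which its call begins. calibration takes no time and is no camera call.
A pose or a line that the arm cannot do raises env.PlanningError and nothing moves.
- job.job_done(): hands the job in, once; it reports no verdict.
The state is a dict: "time": time; "qpos": joint angles; "joint_velocities": joint speeds; "joint_torque": joint torques, N m; "tcp_pos": TCP position; "orientation": TCP orientation; "force": force on the tool from outside, world axes, zero at the start; "torque": the same for the moment, N m; "opening": finger opening in m.
Only numpy, scipy, OpenCV 4.12 (cv2) and the standard library are available. Lean on these libraries where they do the work, as an engineer would, in place of code of your own. Each camera call takes 0.05 s, during which the arm holds its last target. There are 200 camera calls.

## Working session

There is one attempt and no reset: what is moved stays moved. The work goes in short steps, each a Python script; the robot and the scene stay as the last script left them, time stands still between calls to the robot, and variables do not carry over. Pictures are saved under pics/ and viewed, about 8 in all and at most 12, crops included, and the job is handed in when it is done.

```bash
mkdir -p pics; cat > h.py <<'E'
from cell import env, kin, camera, calibration, job
import numpy as np, cv2
from scipy.spatial.transform import Rotation as R
def cloud(n):
    im,d=camera(n); c=calibration(n)
    v,u=np.mgrid[0:420,0:560]
    p=np.stack([(u-c['cx'])/c['fx']*d,(v-c['cy'])/c['fy']*d,d],-1)
    M=cv2.Rodrigues(np.array(c['rvec'],float))[0]
    w=(p-np.array(c['tvec']).ravel())@M
    w[d==0]=np.nan
    return im,w
E
python3 - <<'E'
from h import *
s=env.get_state(); print(s)
for n in ("side","top"):
    im,w=cloud(n); np.save(n+"0.npy",w); cv2.imwrite(f"pics/{n}0.png",im)
    c=calibration(n); M=cv2.Rodrigues(np.array(c['rvec'],float))[0]; print(n,c,-M.T@np.array(c['tvec']).ravel())
E
```

```text
{'time': 0.0, 'qpos': array([-1.44508582,  0.4777963 ,  0.02232389,  1.55645823, -0.01147558,
        1.10927494, -0.08308759]), 'joint_velocities': array([-0.00059154,  0.00121006, -0.00087716,  0.00153369, -0.00053472,
       -0.00085431, -0.00070712]), 'joint_torque': array([ 8.26536348e-05, -5.96450329e+01,  1.60799358e+00, -2.81199592e+01,
        1.24835011e-02,  9.56367032e-03,  4.13978611e-06]), 'tcp_pos': array([0.15628323, 0.65618865, 0.30292497]), 'orientation': array([-3.11925374e-05,  1.16609846e-01,  9.93177389e-01, -9.03836956e-04]), 'force': array([ 0.31152395,  0.678394  , -1.15265004]), 'torque': array([ 0.02527134, -0.00830092,  0.03108376]), 'opening': 0.08505788704001017}
side {'fx': 537.160435569711, 'fy': 537.160435569711, 'cx': 264.6635354571612, 'cy': 214.3898033452842, 'rvec': array([ 1.9743523 , -1.54714578,  0.6057673 ]), 'tvec': array([-0.41726423,  0.36015538,  0.65611489])} [-0.06905316 -0.43637843  0.73424356]
top {'fx': 400.61544685255257, 'fy': 400.61544685255257, 'cx': 281.8634292822772, 'cy': 212.36482955422034, 'rvec': array([ 2.18362315, -2.12156604,  0.12617744]), 'tvec': array([-0.32313812,  0.45843965,  0.88441727])} [ 0.35366431 -0.31894843  0.93272317]
```

View pics/side0.png

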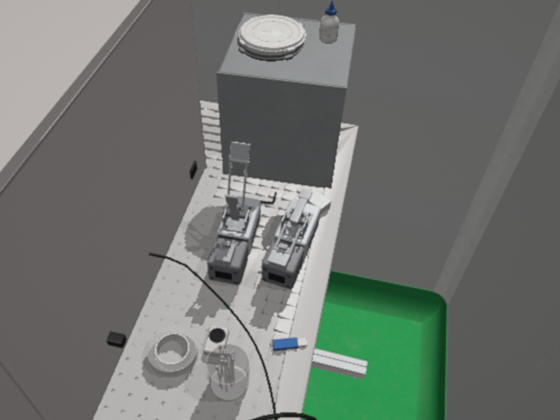

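View pics/top0.png

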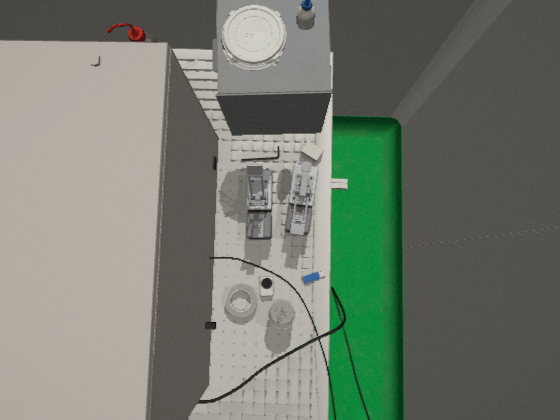

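Side view: the open carrier is the left one, with its body around (235,240), the loop tab at (240,152) and the lever at about (233,205). The latched one is to the right at (292,240). In the top view the open carrier is at about (258,200). Next I'll measure positions and look closer.

```bash
python3 - <<'E'
from h import *
s=np.load("side0.npy");t=np.load("top0.npy")
np.set_printoptions(precision=3,suppress=True)
for u,v in [(240,152),(233,200),(234,210),(230,240),(222,268),(300,210),(240,255),(215,120),(100,200)]: print('side',u,v,s[v,u])
for u,v in [(258,172),(258,190),(258,230),(248,170),(270,170),(248,237),(270,237),(300,200),(275,100),(100,100),(100,300),(190,200),(240,300),(280,310),(365,200),(330,200),(450,200)]: print('top',u,v,t[v,u])
a=cv2.imread("pics/side0.png")[130:290,190:340]; b=cv2.imread("pics/top0.png")[140:250,220:330]
a=cv2.resize(a,None,fx=3.5,fy=3.5,interpolation=2); b=cv2.resize(b,(270,270),interpolation=2)
o=np.zeros((560,800,3),np.uint8); o[:560,:525]=a; o[:270,525:795]=b
cv2.imwrite("pics/crop0.png",o)
E
```

```text
side 240 152 [ 0.525 -0.261  0.186]
side 233 200 [ 0.471 -0.264  0.136]
side 234 210 [ 0.478 -0.263  0.105]
side 230 240 [ 0.459 -0.259  0.051]
side 222 268 [ 0.408 -0.261  0.042]
side 300 210 [ 0.526 -0.361  0.081]
side 240 255 [ 0.436 -0.283  0.048]
side 215 120 [ 0.812 -0.123  0.001]
side 100 200 [ 0.295 -0.162  0.289]
top 258 172 [ 0.526 -0.263  0.178]
top 258 190 [ 0.513 -0.255  0.051]
top 258 230 [ 0.423 -0.259  0.064]
top 248 170 [ 0.527 -0.244  0.185]
top 270 170 [ 0.56  -0.28   0.049]
top 248 237 [ 0.408 -0.237  0.05 ]
top 270 237 [ 0.41  -0.285  0.044]
top 300 200 [ 0.493 -0.349  0.054]
top 275 100 [ 0.66  -0.292  0.205]
top 100 100 [ 0.556 -0.074  0.437]
top 100 300 [ 0.302 -0.095  0.436]
top 190 200 [ 0.453 -0.158  0.272]
top 240 300 [ 0.266 -0.22  -0.002]
top 280 310 [ 0.251 -0.312  0.036]
top 365 200 [ 0.628 -0.652 -0.746]
top 330 200 [ 0.504 -0.422 -0.002]
top 450 200 [ 0.544 -0.782 -0.19 ]
```

View pics/crop0.png

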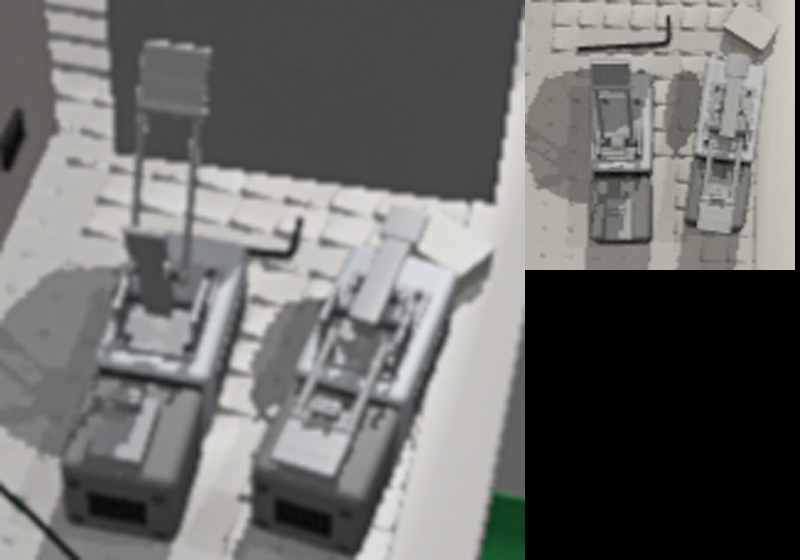

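The close-up shows the open carrier's loop upright and leaning back, with the lever standing; the carrier is nearly aligned with x. Now I'll fit its yaw and pivot and check the IK.

```bash
python3 - <<'E'
from h import *
np.set_printoptions(precision=3,suppress=True)
s=np.load("side0.npy");t=np.load("top0.npy")
P=np.vstack([s.reshape(-1,3),t.reshape(-1,3)]); P=P[~np.isnan(P).any(1)]
T=t.reshape(-1,3)
def box(P,x,y,z): 
    return P[(P[:,0]>x[0])&(P[:,0]<x[1])&(P[:,1]>y[0])&(P[:,1]<y[1])&(P[:,2]>z[0])&(P[:,2]<z[1])]
for nm,C in (("top",T),("side",s.reshape(-1,3))):
    q=box(C,(.36,.62),(-.31,-.21),(.038,.07)); r=cv2.minAreaRect(q[:,:2].astype(np.float32)*1000); print(nm,len(q),r, q.min(0),q.max(0))
    tab=box(C,(.45,.6),(-.3,-.22),(.165,.23)); print(' tab',len(tab),tab.mean(0),tab.min(0),tab.max(0))
    lv=box(C,(.45,.512),(-.3,-.22),(.108,.16)); print(' lever',len(lv),lv.mean(0),lv.min(0),lv.max(0))
    for z in np.arange(.085,.165,.01):
        l=box(C,(.44,.53),(-.275,-.25),(z,z+.01)); 
        if len(l): print('  z%.3f'%z,len(l),l.mean(0),l[:,0].min(),l[:,0].max())
    ob=box(C,(.2,1.0),(-.5,-.19),(.21,.6)); 
    if len(ob): print(' dark box',ob.min(0),ob.max(0))
    te=box(C,(.0,.7),(-.25,.3),(.3,.6)); 
    if len(te): print(' tester',te.min(0),te.max(0))
n=env.get_state()['orientation']
for yaw in (0,np.pi/2,np.pi,-np.pi/2):
    o=(R.from_euler('z',yaw)*R.from_euler('x',np.pi)).as_quat()[[3,0,1,2]]
    for p in ([.156,.656,.6],[.57,-.26,.6],[.57,-.26,.245],[.40,-.26,.3],[.55,-.26,.157]):
        print(yaw,p,kin.inverse_kinematics(p,o))
E
```

```text
top 1348 ((483.4696044921875, -256.82916259765625), (153.4930877685547, 56.1056022644043), 1.5350821018218994) [ 0.406 -0.285  0.038] [ 0.561 -0.228  0.068]
 tab 190 [ 0.527 -0.256  0.184] [ 0.518 -0.271  0.166] [ 0.535 -0.241  0.199]
 lever 87 [ 0.491 -0.257  0.133] [ 0.47  -0.271  0.108] [ 0.512 -0.242  0.158]
  z0.095 39 [ 0.49  -0.26   0.101] 0.48365332673692385 0.4942469966006675
  z0.105 12 [ 0.488 -0.262  0.11 ] 0.48134772896613875 0.4966583604932889
  z0.115 6 [ 0.499 -0.27   0.12 ] 0.4975224749584383 0.5008653236259345
  z0.125 5 [ 0.498 -0.268  0.13 ] 0.4760327855982822 0.5049662562324293
  z0.135 30 [ 0.479 -0.26   0.141] 0.4701176043760319 0.5092303114481318
  z0.145 8 [ 0.501 -0.267  0.148] 0.47196070190054945 0.5130577142829559
  z0.155 8 [ 0.516 -0.269  0.161] 0.5123648481723219 0.5192025521864719
 dark box [ 0.654 -0.396  0.21 ] [ 0.849 -0.19   0.302]
 tester [ 0.118 -0.163  0.3  ] [0.64  0.068 0.442]
side 2108 ((483.62689208984375, -260.2830810546875), (158.82177734375, 56.5634765625), 0.9632880687713623) [ 0.404 -0.29   0.038] [ 0.563 -0.232  0.07 ]
 tab 409 [ 0.526
[... 1850 characters left out ...]
.57, -0.26, 0.245] [-0.344  0.665  1.002  1.779 -0.637  1.061  2.462]
3.141592653589793 [0.4, -0.26, 0.3] [ 0.609  0.164 -0.182  2.008  0.036  0.972  1.98 ]
3.141592653589793 [0.55, -0.26, 0.157] [-0.18   0.657  0.728  1.874 -0.581  0.835  2.42 ]
-1.5707963267948966 [0.156, 0.656, 0.6] [-1.247  0.402 -0.304  1.031  0.119  1.725  1.631]
-1.5707963267948966 [0.57, -0.26, 0.6] [-0.413  0.496  1.279  1.234 -0.48   1.733 -2.396]
-1.5707963267948966 [0.57, -0.26, 0.245] [-0.447  0.847  1.269  1.784 -0.872  1.205 -2.054]
-1.5707963267948966 [0.4, -0.26, 0.3] [-0.598  0.373  1.316  2.069 -0.427  1.017 -2.208]
-1.5707963267948966 [0.55, -0.26, 0.157] [-0.435  0.998  1.262  1.888 -1.072  1.146 -1.891]
```

```bash
cat >> h.py <<'E'
q0=(R.from_euler('x',np.pi)).as_quat()[[3,0,1,2]]
def st(m=''):
    s=env.get_state(); print(m,round(s['time'],2),np.round(s['tcp_pos'],4),'F',np.round(s['force'],1),np.round(s['qpos'],2))
E
python3 - <<'E'
from h import *
env.grip(0.0,40); st('grip')
env.movel([.156,.656,.6],velocity=.35); st('up')
env.goto_joints([0.455,.295,-.182,1.173,.053,1.678,1.858-np.pi]); st('over')
print(kin.inverse_kinematics([.572,-.2585,.243],q0),kin.inverse_kinematics([.45,-.2585,.243],q0),kin.inverse_kinematics([.54,-.2585,.153],q0))
print(env.movel([.572,-.2585,.32],velocity=.25,rot=q0,stop_force=15)); st('down')
im,w=cloud("side"); im2,_=cloud("top"); cv2.imwrite("pics/a1.png",cv2.resize(np.hstack([im,im2]),(800,300),interpolation=cv2.INTER_AREA))
E
```

```text
grip 0.87 [0.1564 0.6567 0.3039] F [ 0.6 -0.1 -0.6] [-1.45  0.48  0.02  1.56 -0.01  1.11 -0.08]
up 1.87 [0.1559 0.6559 0.5982] F [ 0.7 -0.2 -0.7] [-1.46  0.38  0.05  1.05 -0.02  1.71 -0.08]
over 5.37 [ 0.5704 -0.259   0.6   ] F [ 0.4 -0.8  1. ] [ 0.45  0.3  -0.18  1.17  0.05  1.68 -1.28]
[ 0.47320622  0.46886302 -0.19868351  1.72139037  0.10893196  0.96209291
 -1.33776093] [ 0.56266208  0.30271697 -0.19248483  1.97644687  0.07474111  0.86907133
 -1.2403679 ] [ 0.4855059   0.53877631 -0.1885122   1.8530449   0.13965609  0.7624955
 -1.3489024 ]
False
down 6.63 [ 0.5727 -0.2587  0.3215] F [-1.  -0.   0.5] [ 0.47  0.39 -0.2   1.64  0.08  1.11 -1.32]
```

View pics/a1.png

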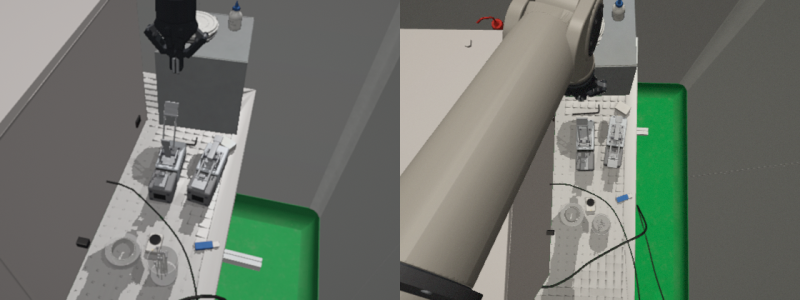

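The gripper is over the loop's back side, with its tips at (177,70) in the left view and the tab at (172,108). The arm is clear of the tester, so I'll go down and push the loop over.

```bash
python3 - <<'E'
from h import *
env.movel([.562,-.2585,.32],velocity=.1)
print(env.movel([.562,-.2585,.245],velocity=.15,stop_force=10)); st('down')
print(env.movel([.50,-.2585,.245],velocity=.05,stop_force=12)); st('push1')
print(env.movel([.465,-.2585,.245],velocity=.05,stop_force=12)); st('push2')
env.movel([.44,-.2585,.245],velocity=.1,stop_force=12); env.dwell(.3); st('push3')
im,w=cloud("side"); np.save("side2.npy",w)
cv2.imwrite("pics/a2.png",cv2.resize(im[100:300,140:340],(600,600),interpolation=2))
E
```

```text
False
down 7.63 [ 0.5626 -0.2586  0.2456] F [-0.6 -0.9 -0.3] [ 0.47  0.45 -0.19  1.74  0.1   0.96 -1.33]
False
push1 9.03 [ 0.5003 -0.2584  0.245 ] F [ 0.3  0.6 -1. ] [ 0.52  0.37 -0.2   1.87  0.09  0.91 -1.29]
False
push2 9.88 [ 0.4653 -0.2585  0.2452] F [ 0.  -0.3  0.2] [ 0.55  0.32 -0.2   1.94  0.08  0.88 -1.26]
push3 10.57 [ 0.4404 -0.2584  0.245 ] F [-0.5  0.2 -0.3] [ 0.58  0.29 -0.2   1.99  0.07  0.87 -1.23]
```

View pics/a2.png

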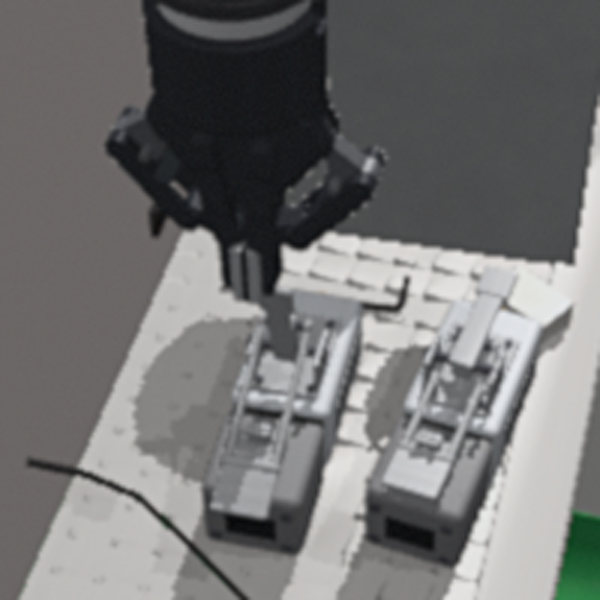

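The loop has fallen onto the cover, with the tab at about (243,492) in the crop and the keeper between the legs. I'll verify in numbers and re-measure the lever before pressing.

```bash
python3 - <<'E'
from h import *
np.set_printoptions(precision=4,suppress=True)
s=np.load("side2.npy")
for x,y in [(243,480),(243,490),(243,500),(260,440),(258,425),(285,340),(285,325),(285,310),(278,300)]:
    u,v=140+x//3,100+y//3; print(x,y,s[v,u])
S=s[180:225,200:250].reshape(-1,3)
for z in np.arange(.085,.165,.01):
    l=S[(abs(S[:,2]-z-.005)<.005)&(abs(S[:,1]+.262)<.008)&(S[:,0]>.45)]
    if len(l): print('z%.3f'%z,len(l),np.median(l,0),l[:,0].min(),l[:,0].max())
E
```

```text
243 480 [ 0.4048 -0.2613  0.0675]
243 490 [ 0.3997 -0.2628  0.0669]
243 500 [ 0.3958 -0.2639  0.0646]
260 440 [ 0.432  -0.2615  0.0692]
258 425 [ 0.4357 -0.2607  0.0769]
285 340 [ 0.4814 -0.2631  0.0942]
285 325 [ 0.4783 -0.2644  0.1097]
285 310 [ 0.4712 -0.267   0.1292]
278 300 [ 0.4719 -0.2621  0.134 ]
z0.085 31 [ 0.4825 -0.2614  0.0895] 0.4804251856633469 0.4903678998701481
z0.095 39 [ 0.4812 -0.2643  0.0984] 0.4778748669751003 0.494036673517489
z0.105 27 [ 0.4778 -0.2612  0.1096] 0.47654940073526336 0.48063026484187943
z0.115 21 [ 0.4762 -0.2619  0.1185] 0.4732707260812792 0.4769845598350658
z0.125 35 [ 0.4723 -0.2621  0.13  ] 0.4705943373890871 0.4749658309478566
z0.135 31 [ 0.4709 -0.2647  0.1412] 0.4689317553721878 0.47485597697418513
```

```bash
python3 - <<'E'
from h import *
P=np.array([.4895,.076]); y=-.2615
def tgt(th,r=.061,off=.007):
    c=P+r*np.array([np.cos(th),np.sin(th)])+off*np.array([-np.sin(th),np.cos(th)])
    return [c[0]-.011,y,c[1]+.073]
env.movel([.44,y,tgt(1.8)[2]],velocity=.1,stop_force=10); st('pre')
env.movel(tgt(1.8),velocity=.08,stop_force=10); st('touch')
hit=False
for th in np.arange(1.65,0.3,-.15):
    hit=env.movel(tgt(th),velocity=.06,stop_force=25); st('%.2f %s'%(th,hit))
    if hit: break
if not hit:
    for th in (.3,.15,0.,):
        hit=env.movel(tgt(th,.062),velocity=.05,stop_force=25); st('%.2f %s'%(th,hit))
        if hit: break
    if not hit:
        t=tgt(0,.062); t[2]-=.006
        print(env.movel(t,velocity=.02,stop_force=15)); st('press')
im,w=cloud("side"); np.save("side3.npy",w)
cv2.imwrite("pics/a3.png",cv2.resize(im[100:300,140:340],(600,600),interpolation=2))
E
```

```text
pre 11.16 [ 0.4401 -0.2615  0.2068] F [-0.1  0.3 -0.2] [ 0.57  0.34 -0.19  2.02  0.09  0.79 -1.24]
touch 11.53 [ 0.4588 -0.2613  0.2071] F [0.2 0.4 0.8] [ 0.56  0.36 -0.19  1.99  0.09  0.8  -1.26]
1.65 False 11.83 [ 0.4672 -0.2614  0.2094] F [-0.1 -0.1 -1. ] [ 0.55  0.37 -0.19  1.97  0.1   0.81 -1.26]
1.50 False 12.13 [ 0.4764 -0.2614  0.2104] F [-0.4  0.2 -0. ] [ 0.54  0.38 -0.19  1.95  0.1   0.82 -1.27]
1.35 False 12.43 [ 0.4856 -0.2614  0.2101] F [0.3 0.7 0. ] [ 0.53  0.39 -0.19  1.93  0.1   0.82 -1.28]
1.20 False 12.73 [ 0.4946 -0.2614  0.2083] F [-0.   0.4  0.3] [ 0.53  0.41 -0.19  1.91  0.1   0.83 -1.29]
1.05 False 13.03 [ 0.5032 -0.2614  0.2052] F [0.1 0.1 0. ] [ 0.52  0.42 -0.19  1.9   0.1   0.83 -1.29]
0.90 False 13.33 [ 0.5113 -0.2614  0.2009] F [ 0.1  0.7 -0.3] [ 0.51  0.44 -0.19  1.88  0.11  0.83 -1.3 ]
0.75 False 13.63 [ 0.5186 -0.2614  0.1954] F [-0.4  0.6 -0.3] [ 0.5   0.46 -0.19  1.87  0.11  0.82 -1.31]
0.60 False 13.93 [ 0.5251 -0.2614  0.1888] F [-1.  -0.4 -0.3] [ 0.5   0.47 -0.18  1.86  0.11  0.82 -1.32]
0.45 False 14.23 [ 0.5305 -0.2614  0.1813] F [0.1 0.5 0.2] [ 0.49  0.49 -0.18  1.86  0.12  0.81 -1.32]
0.30 False 14.57 [ 0.5357 -0.2614  0.1736] F [ 0.   0.3 -0.2] [ 0.49  0.51 -0.18  1.85  0.12  0.8  -1.33]
0.15 False 14.91 [ 0.5386 -0.2614  0.1647] F [ 0.3 -0.2 -0.4] [ 0.48  0.52 -0.18  1.85  0.12  0.78 -1.33]
0.00 False 15.24 [ 0.5406 -0.2615  0.1557] F [ 0.3 -0.6 -0.3] [ 0.48  0.54 -0.18  1.85  0.13  0.77 -1.33]
True
press 15.46 [ 0.5406 -0.2615  0.1555] F [-2.   1.1  7.6] [ 0.48  0.54 -0.18  1.85  0.13  0.77 -1.34]
```

View pics/a3.png

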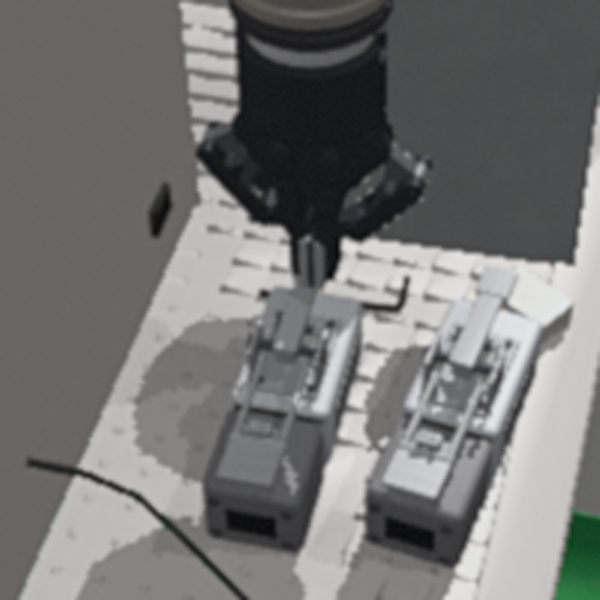

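The lever is down, but I never felt the 5 N resistance, so the bar may not be hooked. I'll retreat and check.

```bash
python3 - <<'E'
from h import *
np.set_printoptions(precision=4,suppress=True)
env.movel([.5406,-.2615,.30],velocity=.2); st()
im,w=cloud("side"); np.save("side4.npy",w); it,wt=cloud("top")
A=cv2.resize(im[185:290,195:330],(800,622),interpolation=2)[:600]
cv2.imwrite("pics/a4.png",A)
def prof(w,yc,c,s0):
  print(s0)
  for x in np.arange(.37,.58,.01):
    S=w.reshape(-1,3); l=S[(abs(S[:,0]-x)<.005)&(abs(S[:,1]-yc-c*(x-.48))<.008)]
    if len(l): print('%.3f'%x,np.round(np.percentile(l[:,2],[5,50,95]),4))
prof(w,-.2615,0.017,'open')
E
```

```text
16.38 [ 0.5399 -0.2613  0.2986] F [-0.9 -0.4  0.2] [ 0.5   0.37 -0.19  1.74  0.08  1.05 -1.29]
open
0.370 [-0.0021 -0.      0.0017]
0.380 [-0.0016 -0.0002  0.0017]
0.390 [-0.0015  0.      0.0022]
0.400 [-0.0023  0.0004  0.0737]
0.410 [-0.0007  0.034   0.0727]
0.420 [0.0698 0.0712 0.0735]
0.430 [0.0692 0.0726 0.0793]
0.440 [0.0638 0.0737 0.0783]
0.460 [0.0482 0.0502 0.0518]
0.470 [0.0454 0.0477 0.0511]
0.480 [0.0487 0.0523 0.0803]
0.490 [0.0523 0.0748 0.0835]
0.500 [0.0817 0.3903 0.4353]
0.510 [0.0748 0.4    0.4091]
0.520 [0.0552 0.3013 0.3301]
0.530 [0.0825 0.2763 0.3342]
0.540 [0.0509 0.0831 0.2838]
0.550 [0.0492 0.083  0.283 ]
0.560 [0.0488 0.0819 0.0837]
```

View pics/a4.png

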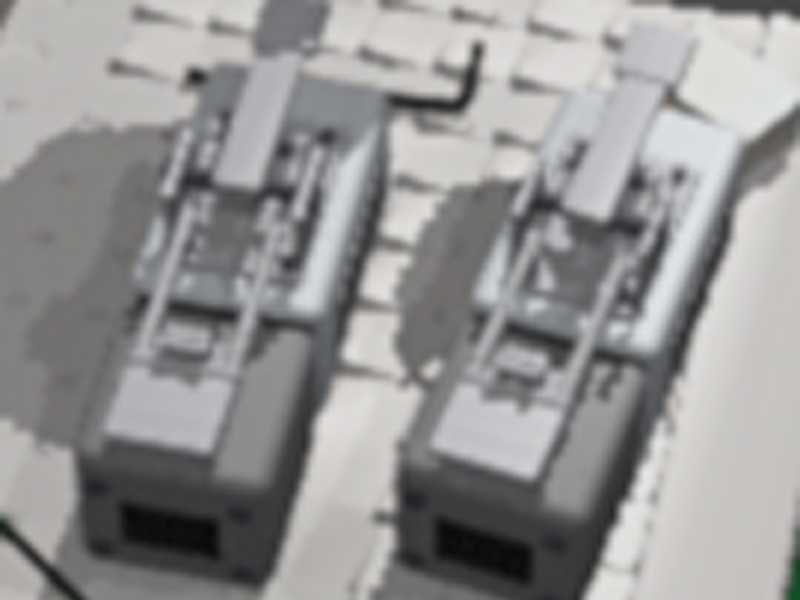

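```bash
python3 - <<'E'
from h import *
np.set_printoptions(precision=4,suppress=True)
env.movel([.5406,-.2615,.55],velocity=.3); st()
im,w=cloud("side"); np.save("side5.npy",w)
A=cv2.resize(im[185:290,195:330],(800,622),interpolation=2)[:600]
cv2.imwrite("pics/a5.png",A)
f=800/135
for n,pts in (('ours',[(275,60),(270,80),(250,150),(185,335),(168,372),(165,400),(158,440)]),('latched',[(655,50),(640,90),(600,190),(520,358),(503,400),(497,430),(488,465)])):
  for x,y in pts:
    u,v=int(195+x/f),int(185+y/f); print(n,x,y,np.nanmedian(w[v-1:v+2,u-1:u+2].reshape(-1,3),0))
S=w.reshape(-1,3)
for n,yc in (('o',-.2615),('l',-.352)):
  for x in np.arange(.5,.60,.01):
    l=S[(abs(S[:,0]-x)<.005)&(abs(S[:,1]-yc)<.025)&(S[:,2]>.07)&(S[:,2]<.15)]
    if len(l): print(n,'%.3f'%x,len(l),l.min(0),l.max(0))
E
```

```text
17.47 [ 0.5403 -0.2614  0.5478] F [ 0.4  0.  -0.8] [ 0.49  0.24 -0.19  1.35  0.04  1.56 -1.26]
ours 275 60 [ 0.5328 -0.2585  0.0818]
ours 270 80 [ 0.5261 -0.2589  0.0819]
ours 250 150 [ 0.4998 -0.2609  0.0815]
ours 185 335 [ 0.4343 -0.2606  0.0786]
ours 168 372 [ 0.4273 -0.2581  0.0712]
ours 165 400 [ 0.4174 -0.2594  0.0716]
ours 158 440 [ 0.4026 -0.2621  0.0731]
latched 655 50 [ 0.5642 -0.3623  0.0835]
latched 640 90 [ 0.5481 -0.362   0.0821]
latched 600 190 [ 0.5084 -0.3581  0.0826]
latched 520 358 [ 0.4479 -0.3479  0.0779]
latched 503 400 [ 0.4394 -0.3454  0.0712]
latched 497 430 [ 0.4291 -0.346   0.0729]
latched 488 465 [ 0.4165 -0.3473  0.0728]
o 0.500 80 [ 0.4951 -0.2808  0.0707] [ 0.5048 -0.2398  0.0836]
o 0.510 71 [ 0.505  -0.2778  0.0713] [ 0.5147 -0.242   0.0847]
o 0.520 38 [ 0.5151 -0.2664  0.0711] [ 0.5249 -0.2477  0.0841]
o 0.530 38 [ 0.525  -0.2658  0.0786] [ 0.5344 -0.252   0.084 ]
o 0.540 54 [ 0.5355 -0.2684  0.0789] [ 0.5449 -0.2491  0.0849]
o 0.550 46 [ 0.545  -0.2687  0.0798] [ 0.555  -0.2489  0.086 ]
o 0.560 26 [ 0.5553 -0.268   0.0801] [ 0.5614 -0.2501  0.0848]
l 0.500 152 [ 0.4953 -0.3768  0.0704] [ 0.5049 -0.3342  0.0843]
l 0.510 79 [ 0.505  -0.3768  0.0713] [ 0.5149 -0.335   0.0836]
l 0.520 83 [ 0.5151 -0.377   0.071 ] [ 0.5248 -0.3374  0.0852]
l 0.530 48 [ 0.525  -0.3719  0.0725] [ 0.535  -0.3446  0.0859]
l 0.540 36 [ 0.5351 -0.3669  0.0799] [ 0.5447 -0.3531  0.0842]
l 0.550 50 [ 0.5454 -0.3712  0.0789] [ 0.5549 -0.3521  0.0867]
l 0.560 55 [ 0.555  -0.3727  0.0799] [ 0.5649 -0.3529  0.0859]
l 0.570 33 [ 0.565  -0.3732  0.0806] [ 0.5744 -0.3536  0.0848]
l 0.580 1 [ 0.5751 -0.3604  0.081 ] [ 0.5751 -0.3604  0.081 ]
```

View pics/a5.png

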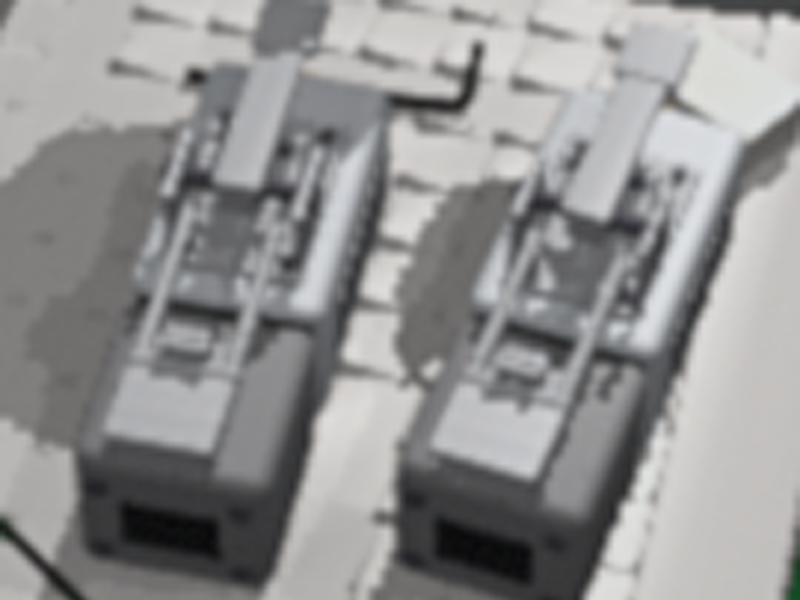

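The two carriers now match in the picture and in numbers: lever height, hook and tab offsets. The lever has stayed shut for about 2 s with the gripper clear. Handing in.

```bash
python3 -c "
from h import *
st(); print(job.job_done())"
```

```text
17.52 [ 0.5403 -0.2614  0.5474] F [ 0.1 -0.4 -0.3] [ 0.49  0.24 -0.19  1.35  0.04  1.56 -1.26]
the job is handed in; nothing more can be done
None
```

I closed the open carrier's latch and handed the job in at 17.5 s. With closed fingers I pushed the wire loop over until it fell behind the keeper. Then I followed the lever round to flat and pressed down until the force stop tripped (set at 15 N; 7.6 N read just after).

**Last checks, gripper clear and raised:**
- **Lever:** its top is 82–85 mm up and flat along its length, the same as the latched carrier. It was still shut about 2 s after I let go.
- **Bar:** the tab surface is about 72 mm up, so the bar is down behind the hook and not riding on top of it.
- **Match to the latched carrier:** the hook-to-tab spacing agrees within about 2 mm (7 and 25 mm, against 8.5 and 23 mm).

**One check disagreed:** I expected about 5 N of resistance while lowering the lever, but readings at the end of each step stayed within about 1 N. The closed latch is therefore confirmed by its geometry and by staying shut, not by a felt snap. I did not pull on the loop to test the cover's tightness.

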